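Set the hole dial and tip the marble out

ROBOT

A 6-joint arm with a two-finger parallel gripper is mounted at the origin on the work surface. World frame = base frame: x ahead of the robot, y to its left, z up, the work surface at z = 0. Lengths are in m, angles in rad, forces in N, time in s.
With the tool pointing down it reaches from about 0.35 to 0.975 m from the base axis. Payload 4.9 kg.
Tool frame: the origin (TCP) lies midway between the tips of the shut fingers; the grasp point (between the pads) lies 19 mm behind it; z points along the fingers, y is the line along which they close (so a half turn about z gives the same grasp; the last joint's range is limited). The gripper opens to 85 mm and grips with 20 to 120 N. Pads are 22 mm wide; open, the fingers measure 114 mm over their backs; the gripper's body (76 mm by 85 mm) begins 54 mm behind the grasp point. The pads swing forward as they close: fully open they stand 13 mm farther back than shut.
Start: joints at [-1.225, 0.053, 1.613, -0, 1.476, -0.119], TCP at [0.28, -0.559, 0.231] pointing down, gripper open.
Joint ranges: [-3.01, 3.01], [-1.01, 2.22], [0.06, 2.58], [-1.02, 4.17], [0.09, 2.62], [-3.14, 3.14]. Speed limits (rad/s): [2.57, 2.57, 3.14, 3.14, 3.14, 3.14].

INTERFACE

Orientations are given as a rotation vector (axis times angle).
In Python, from station import ctrl, optics, job gives the robot as it stands.
- The arm moves only by the shell command python3 -m jog 'ROWS' [OPENING] [FORCE]. ROWS is JSON, a list of rows, each a list of 2 entries, a list of its own where there are three numbers: the shift along the tool's x, y, z in m, then the turn, a rotation vector about the tool's x, y, z in rad. A call has 1 to 5 rows; each row is the pose to reach, as a shift and turn from the pose commanded when the call began, along the tool's axes at that moment; what a row does not reach only later rows make up. A row lasts 1/10 s, in which the tool goes at most 50 mm and 8.59 degrees, less where a joint would pass 70% of its speed; a pose out of reach is approached as far as the arm can. A call with a gripper value outside its range is refused whole. OPENING is the opening, from 0 (shut) to 1 (fully open), set as the call begins (- or left out, the last holds). The fingers move at their own pace and stop on an object; FORCE is the grip in N (left out, the last holds). Time passes only in rows, so rows that repeat a pose let the fingers close. It gives the time, the measured TCP pose, the force, the opening and the grip force at its end, in the units of the state.
- ctrl.get_obs(): the state, without advancing time (a new reading comes with each control period).
- optics.get_image(name): name is "side" or "top"; returns a dict with "image" (384x512x3 uint8, blue, green, red), "fx", "fy", "cx", "cy" (pixels), "D" ([k1, k2, p1, p2, k3] as OpenCV has them; the pictures are not rectified), "rvec" (rotation vector, rad) and "tvec" (3), from world to camera coordinates, as OpenCV has them. Camera axes: x right, y down, z forward; pixel columns grow to the right and rows downward; lengths in m; the calibration is good to about 2 mm. A picture is of the moment at which its call begins. There is no depth.
- job.finish_job(): hands the job in; it is judged then, once.
The state is a dict: "t": time; "q": joint angles; "dq": joint speeds; "effort": joint torques, N m; "tool_pos": TCP position; "tool_rot": TCP orientation; "contact_force": force on the tool from outside, world axes, zero at the start; "wrist_torque": the same for the moment, N m; "opening": finger opening in m; "grip_force": force on a finger pad.
Only numpy, scipy, OpenCV 4.12 (cv2) and the standard library are available. Lean on these libraries where they do the work, as an engineer would, in place of code of your own. Each camera call takes 0.05 s, during which the arm holds its last target. There are 200 camera calls.

TASK

Turn the dial of the marble dispenser so that its middle-sized hole (green collar), the one that just fits the green marble, lies under the chute; only then lift the back of the orange trough by its black crossbar so that the marble rolls through the hole into the blue tray, and lower the trough again. Leave the dial on that hole and never touch the marble with the fingers.

Things in the scene. Friction and masses are not known exactly. Their poses are not given: they have to be found in the camera images.
- dispenser: Fixed dispenser, plywood foot. Origin on the table, on the dial's upright axis; z up, y from dial to chute and trough, x to the tray (all mm in this frame). Base within x -95..175, y -145..265. The marble drops through the dial at x 0, y 50, inside a clear guard (x +-20, y 30..94, top z 127). Blue tray: inside x 84..168, y 1..99, floor z 16, rim 48. Yellow dish at -55, -85 holds spare balls.
- dial (a joint): Dial angle, rad, grows anticlockwise from above, stays where left. Hole under chute: 0 = 14 mm (yellow collar), 1.047 = 28 mm (green), 2.094 = 40 mm (red), the end stop. Black bar knob on the axis, 46 long, 14 thick, z 119..169; pinch across its thickness near z 155. Its long side points to the green hole: at (angle + 0.524) rad from dispenser x towards y. Turns easily.
- trough (a joint): Tip angle of orange trough, rad, 0 (at rest) to 0.8, grows as its back is lifted. Hinge line parallel to x at y 96, z 100; walls to z 120, back end y 205. Lifting bar: black, round, 12 thick, parallel to x, 65 free between its arms, centre x 0, y 236, z 145 at rest, moves about the hinge up and towards the dial. About 1 N; falls if let go. Marble runs out in about 1 s at 0.6 (rolls from 0.35).
- marble: Green glass marble, 22 mm in diameter, about 16 g; origin at its centre. It starts at the back end of the trough (dispenser frame x 0, y 193, z 98 mm), rolls down the trough and chute, drops through the dial and runs down a ramp into the blue tray.
Mind the look-alikes: they are no part of the job. What is meant by the marble is not purple, and is the smaller of those in its own colour.

How it is judged:
By the outcome, as a careful person would: the job done as asked, in the order asked, and still so for the second after the job is handed in, with the robot touching nothing.
It also fails if it takes over 48 s, if anything falls off the work surface, if the arm or the gripper's body presses on something with over 40 N, if the wrist force passes 120 N, or if a joint passes its speed limit or range.

## Working session

There is one attempt and no reset: what is moved stays moved. The work goes in short steps, Python scripts to look and compute and a shell command to move; the robot and the scene stay as the last step left them, time stands still between calls to the robot, and variables do not carry over. Pictures are saved under pics/ and viewed, at most 10 in all, crops included, and the job is handed in when it is done.

```bash
mkdir -p pics
cat > h.py <<'E'
import cv2,numpy as np
from station import ctrl,optics,job
def grab(n,fn=None):
    d=optics.get_image(n)
    if fn: cv2.imwrite('pics/'+fn,d['image'])
    d['K']=np.array([[d['fx'],0,d['cx']],[0,d['fy'],d['cy']],[0,0,1.]]);return d
def ray(d,uv):
    p=cv2.undistortPoints(np.array([[uv]],float),d['K'],np.array(d['D']))[0,0]
    R=cv2.Rodrigues(np.array(d['rvec'],float))[0]
    return -R.T@np.array(d['tvec'],float).ravel(),R.T@np.array([p[0],p[1],1])
def onz(d,uv,z):
    o,r=ray(d,uv);return o+r*(z-o[2])/r[2]
def proj(d,P):
    return cv2.projectPoints(np.array(P,float).reshape(-1,3),np.array(d['rvec'],float),np.array(d['tvec'],float),d['K'],np.array(d['D']))[0].reshape(-1,2)
E
python3 - <<'E'
from h import *
for n in('top','side'):
    d=grab(n,n+'0.png');print(n,ray(d,(256,192)))
s=ctrl.get_obs();print(s)
E
ls
```

```text
top (array([0.44825418, 0.07444275, 0.79999455]), array([ 0.12535475,  0.00140552, -0.99219989]))
side (array([0.3954257 , 0.54836481, 0.48753778]), array([ 0.24684797, -0.74466627, -0.62019579]))
{'t': 0.1, 'q': array([-1.22499586e+00,  5.32962916e-02,  1.61413533e+00,  3.21988418e-05,
        1.47601331e+00, -1.18994848e-01]), 'dq': array([ 4.07524171e-04, -2.70198177e-05, -3.20936250e-03,  1.07631173e-03,
        1.37267747e-03, -2.90825990e-05]), 'effort': array([ 5.26015010e-04, -3.94903743e+01, -3.71363533e+01, -5.20926619e-05,
        3.89128589e-03,  9.65722734e-06]), 'tool_pos': array([ 0.27997112, -0.55816251,  0.23019535]), 'tool_rot': array([-3.05534384e+00, -7.23115153e-01,  2.79057525e-04]), 'contact_force': array([ 0.0066362 , -0.18577307, -0.55153805]), 'wrist_torque': array([-0.00685161,  0.04231527, -0.00146347]), 'grip_force': 0.0, 'opening': 0.08559782301610926}
h.py
pics
```

View pics/top0.png

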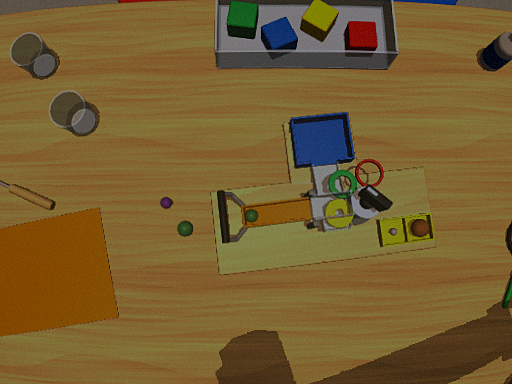

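View pics/side0.png

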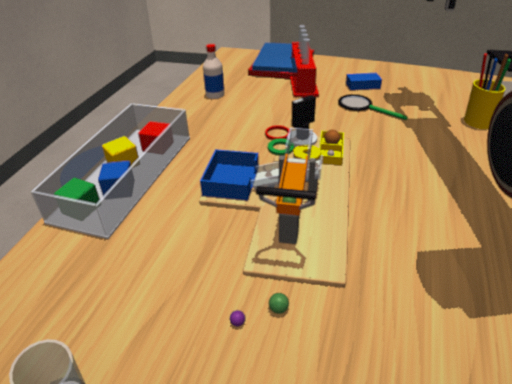

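The top view shows the lifting bar at (224,217), the marble at (252,215) in the orange trough, and the knob at about (374,197). The tray is at (322,140) and the yellow collar (340,212) is under the chute. The side view agrees, and the larger green ball and the purple ball on the table are the decoys.

Run:
```python
from h import *
d=grab('top');im=d['image'];hsv=cv2.cvtColor(im,cv2.COLOR_BGR2HSV)
def blob(mask,box):
    m=np.zeros(mask.shape,np.uint8);x0,y0,x1,y1=box;m[y0:y1,x0:x1]=mask[y0:y1,x0:x1]
    c=max(cv2.findContours(m,0,2)[0],key=cv2.contourArea);return c,cv2.minAreaRect(c)
dark=cv2.inRange(hsv,(0,0,0),(180,255,60))
blue=cv2.inRange(hsv,(100,120,30),(130,255,255))
_,rb=blob(dark,(205,180,240,255));_,rk=blob(dark,(345,175,400,225));_,rt=blob(blue,(280,100,365,180))
print(rb,rk,rt)
c=lambda r,z:np.array([onz(d,p,z) for p in cv2.boxPoints(r)])
for n,r,z in(('bar',rb,.148),('knob',rk,.169),('tray',rt,.048)):
    P=c(r,z);print(n,P.round(4).tolist(),P.mean(0).round(4))
src=np.array([[0,.236],[0.126,.05]]);
B=c(rb,.148).mean(0)[:2];T=c(rt,.048).mean(0)[:2]
a=(T-B);b=src[1]-src[0];th=np.arctan2(a[1],a[0])-np.arctan2(b[1],b[0])
R=np.array([[np.cos(th),-np.sin(th)],[np.sin(th),np.cos(th)]]);o=(B+T)/2-R@src.mean(0)
print('th',th,'o',o,'scale',np.linalg.norm(a)/np.linalg.norm(b))
for P in((0,0,.169),(0,.193,.098),(-.095,.265,.012),(-.095,-.145,.012),(-.055,-.085,.03)):
    w=np.r_[o+R@np.array(P[:2]),P[2]];print(P,w.round(4),proj(d,w).round(1))
h=cv2.resize(im[90:290,195:455],None,fx=3,fy=3,interpolation=2);cv2.imwrite('pics/c1.png',h)
```

```text
((223.3697967529297, 216.00564575195312), (52.254981994628906, 11.076492309570312), 87.51044464111328) ((372.78076171875, 200.99615478515625), (33.32820129394531, 22.36497688293457), 37.87498474121094) ((322.24615478515625, 138.96923828125), (50.60616683959961, 58.79246139526367), 82.87498474121094)
bar [[0.534, 0.1354, 0.148], [0.5346, 0.1185, 0.148], [0.4552, 0.1151, 0.148], [0.4546, 0.1318, 0.148]] [0.4946 0.1252 0.148 ]
knob [[0.5153, -0.0684, 0.169], [0.5417, -0.0904, 0.169], [0.5104, -0.1296, 0.169], [0.4843, -0.1072, 0.169]] [ 0.5129 -0.0989  0.169 ]
tray [[0.6788, 0.0129, 0.048], [0.6928, -0.0947, 0.048], [0.5988, -0.1019, 0.048], [0.5861, 0.0037, 0.048]] [ 0.6391 -0.045   0.048 ]
th 0.10867344479010077 o [ 0.51974751 -0.10888401] scale 0.9937348352583633
(0, 0, 0.169) [ 0.5197 -0.1089  0.169 ] [[379.2 196.4]]
(0, 0.193, 0.098) [0.4988 0.083  0.098 ] [[251.6 215.2]]
(-0.095, 0.265, 0.012) [0.3966 0.1442 0.012 ] [[218.8 275.2]]
(-0.095, -0.145, 0.012) [ 0.441  -0.2633  0.012 ] [[436.9 246.7]]
(-0.055, -0.085, 0.03) [ 0.4743 -0.1993  0.03  ] [[407.1 229.4]]
```

View pics/c1.png

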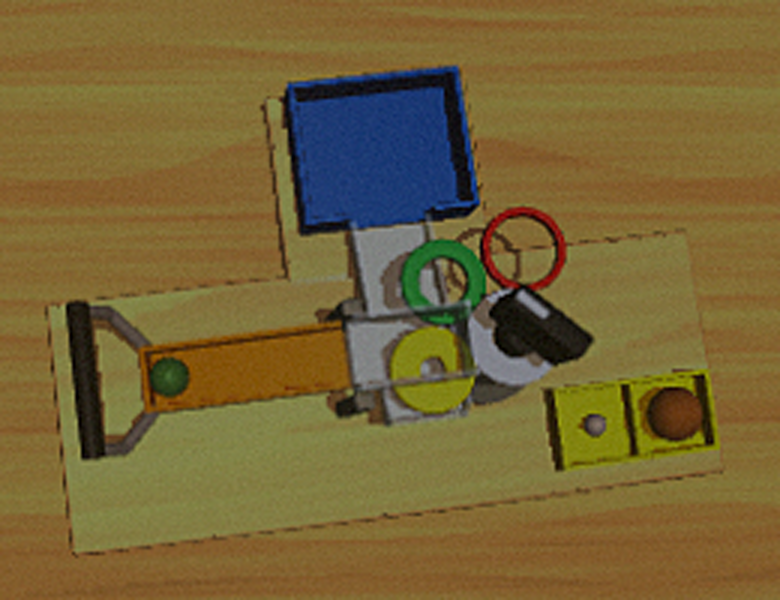

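The crop shows the knob's top face centred at crop (552,316), or (379,195) full frame, which matches the predicted axis (379,196). The base corners also agree to about 1 px. The knob's slant suggests the dial isn't exactly at 0, so I'll measure its angle from the collars.

```bash
cat >> h.py <<'E'
TH=.1087;O=np.array([.5198,-.1086]);RD=np.array([[np.cos(TH),-np.sin(TH)],[np.sin(TH),np.cos(TH)]])
def d2w(p): p=np.array(p,float);return np.r_[O+RD@p[:2],p[2]]
def w2d(p): p=np.array(p,float);return np.r_[RD.T@(p[:2]-O),p[2]]
def dial():
    d=grab('top');hsv=cv2.cvtColor(d['image'],cv2.COLOR_BGR2HSV)
    for n,lo,hi,box in(('y',(24,150,60),(34,255,255),(320,150,376,240)),('g',(40,80,50),(85,255,255),(310,150,400,250)),('r',(0,170,60),(7,255,255),(310,130,440,250)),('r2',(173,170,60),(180,255,255),(310,130,440,250))):
        m=np.zeros(hsv.shape[:2],np.uint8);x0,y0,x1,y1=box;m[y0:y1,x0:x1]=cv2.inRange(hsv,lo,hi)[y0:y1,x0:x1]
        cs=cv2.findContours(m,0,2)[0]
        if not cs: continue
        p=np.concatenate([c for c in cs if len(c)>6] or cs);(c,r)=cv2.minEnclosingCircle(p)
        for z in (.10,.115):
            q=w2d(onz(d,c,z));print(n,np.round(c,1),round(r,1),z,q.round(4),'r',np.hypot(*q[:2]).round(4),'ang',np.arctan2(q[1],q[0]).round(3))
    return d
E
python3 -c "
from h import *
dial()"
```

```text
y [338.9 212.6] 14.7 0.1 [-0.0131  0.0501  0.1   ] r 0.0518 ang 1.826
y [338.9 212.6] 14.7 0.115 [-0.0139  0.0531  0.115 ] r 0.0549 ang 1.826
g [342.2 183.3] 14.3 0.1 [0.0344 0.0378 0.1   ] r 0.0511 ang 0.833
g [342.2 183.3] 14.3 0.115 [0.0326 0.0411 0.115 ] r 0.0524 ang 0.9
r [369.  172.7] 14.2 0.1 [ 0.0469 -0.01    0.1   ] r 0.048 ang -0.21
r [369.  172.7] 14.2 0.115 [ 0.0448 -0.0057  0.115 ] r 0.0452 ang -0.127
r2 [366.3 173.9] 12.1 0.1 [ 0.0455 -0.005   0.1   ] r 0.0457 ang -0.11
r2 [366.3 173.9] 12.1 0.115 [ 0.0434 -0.0008  0.115 ] r 0.0434 ang -0.02
```

```bash
cat >> h.py <<'E'
from scipy.spatial.transform import Rotation as Ro
def goal(w,yang):
    "shift/turn in tool axes to reach world pos w, tool down, tool y at world angle yang"
    s=ctrl.get_obs();R=Ro.from_rotvec(s['tool_rot']);y=np.array([np.cos(yang),np.sin(yang),0])
    z=np.array([0,0,-1.]);G=Ro.from_matrix(np.c_[np.cross(y,z),y,z])
    print('shift',R.inv().apply(np.array(w)-s['tool_pos']).round(4),'turn',(R.inv()*G).as_rotvec().round(3),'t',s['t'],'q',s['q'].round(2))
E
python3 - <<'E'
from h import *
d=grab('side')
for z in(0,.05):print(onz(d,(305,98),z),onz(d,(300,45),z))
goal(d2w((0,0,.24)),-.66)
E
```

```text
[ 0.58208992 -0.45759061  0.        ] [ 0.68517992 -0.8736412   0.        ]
[ 0.56294636 -0.35442369  0.05      ] [ 0.65546384 -0.72780573  0.05      ]
shift [ 0.4159 -0.2946 -0.009 ] turn [-0.001 -0.    -0.446] t 0.25 q [-1.22  0.05  1.61 -0.    1.48 -0.12]
```

```bash
python3 -m jog '[[[0.204,-0.145,-0.02],[0,0,-0.446]],[[0.204,-0.145,-0.02],[0,0,-0.446]],[[0.204,-0.145,-0.02],[0,0,-0.446]],[[0.204,-0.145,-0.02],[0,0,-0.446]],[[0.204,-0.145,-0.02],[0,0,-0.446]]]' 1
python3 -c "
from h import *
goal(d2w((0,0,.24)),-.66)"
```

```text
t: 0.75
tool_pos: [0.3975, -0.3368, 0.2514]
tool_rot: [2.822, 1.381, 0.0]
contact_force: [0.2, -0.3, 0.8]
opening: 0.0857
grip_force: 0.0
shift [ 0.2552 -0.0434  0.0114] turn [ 0. -0. -0.] t 0.75 q [-0.85 -0.21  1.83  0.    1.52 -0.19]
```

```bash
python3 -m jog '[[[0.05,-0.009,0.002],[0,0,0]],[[0.1,-0.017,0.004],[0,0,0]],[[0.15,-0.026,0.006],[0,0,0]],[[0.2,-0.035,0.008],[0,0,0]],[[0.235,-0.04,0.011],[0,0,0]]]'
python3 -m jog '[[[0.018,-0.003,0],[0,0,0]],[[0.018,-0.003,0],[0,0,0]],[[0.018,-0.003,0],[0,0,0]]]'
python3 -c "
from h import *
goal(d2w((0,0,.20)),-.66)
grab('top','t2.png');d=grab('side');cv2.imwrite('pics/s2.png',cv2.resize(d['image'][40:240,180:440],None,fx=3,fy=3))"
```

```text
t: 1.25
tool_pos: [0.5103, -0.1258, 0.2404]
tool_rot: [2.82, 1.384, 0.001]
contact_force: [0.3, -0.3, -0.4]
opening: 0.0855
grip_force: 0.0
t: 1.55
tool_pos: [0.518, -0.1124, 0.2401]
tool_rot: [2.821, 1.383, -0.001]
contact_force: [0.7, -0.8, -0.0]
opening: 0.0857
grip_force: 0.0
shift [ 0.0041 -0.0009  0.0401] turn [-0.     0.001  0.001] t 1.55 q [-0.35 -0.18  1.82 -0.    1.5   0.31]
```

View pics/s2.png

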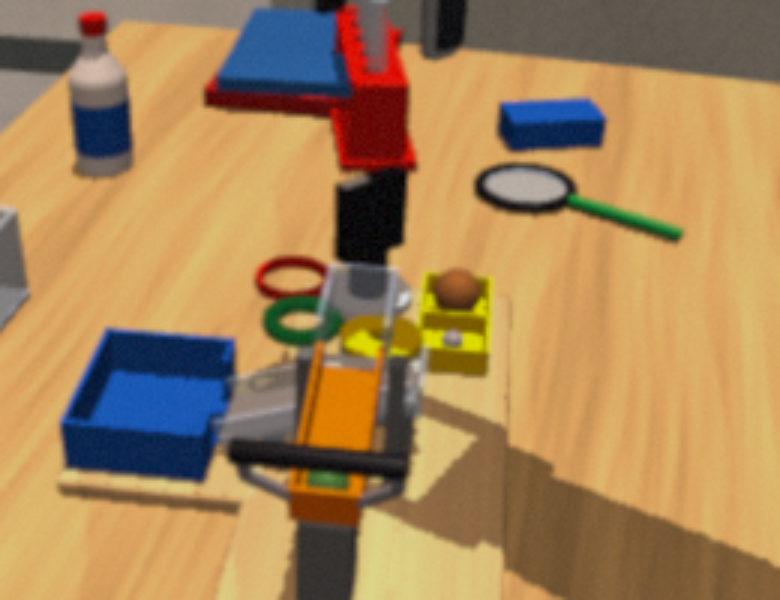

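The side view shows both open finger tips straddling the knob (crop (330,5) and (440,30), knob at (370,215)). Next I'll descend and pinch.

```bash
python3 -m jog '[[[0.003,-0.001,0.03],[0,0,0]],[[0.003,-0.001,0.06],[0,0,0]],[[0.003,-0.001,0.085],[0,0,0]],[[0.003,-0.001,0.102],[0,0,0]],[[0.003,-0.001,0.102],[0,0,0]]]'
python3 -m jog '[[[0,0,0],[0,0,0]],[[0,0,0],[0,0,0]],[[0,0,0],[0,0,0]],[[0,0,0],[0,0,0]],[[0,0,0],[0,0,0]]]' 0 25
python3 -m jog '[[[0,0,0],[0,0,0]],[[0,0,0],[0,0,0]],[[0,0,0],[0,0,0]]]'
```

```text
t: 2.15
tool_pos: [0.5167, -0.1098, 0.135]
tool_rot: [-2.819, -1.377, 0.007]
contact_force: [-0.2, 0.2, 0.4]
opening: 0.0856
grip_force: 0.0
t: 2.65
tool_pos: [0.5188, -0.1089, 0.139]
tool_rot: [-2.82, -1.381, 0.001]
contact_force: [-7.9, 3.7, 15.6]
opening: 0.0134
grip_force: 28.4
t: 2.95
tool_pos: [0.5188, -0.1089, 0.1391]
tool_rot: [-2.82, -1.382, 0.002]
contact_force: [-4.6, 2.1, 5.3]
opening: 0.0138
grip_force: 26.7
```

```bash
python3 -m jog '[[[0,0,0],[0,0,-0.08]],[[0,0,0],[0,0,-0.16]],[[0,0,0],[0,0,-0.24]],[[0,0,0],[0,0,-0.32]],[[0,0,0],[0,0,-0.4]]]'
python3 -m jog '[[[0,0,0],[0,0,-0.09]],[[0,0,0],[0,0,-0.18]],[[0,0,0],[0,0,-0.27]],[[0,0,0],[0,0,-0.33]],[[0,0,0],[0,0,-0.369]]]'
python3 -m jog '[[[0,0,0],[0,0,0]],[[0,0,0],[0,0,0]],[[0,0,0],[0,0,0]]]'
python3 -c "
from h import *
goal(d2w((0,0,.24)),TH)
cv2.imwrite('pics/t3.png',cv2.resize(dial()['image'][90:290,195:455],None,fx=3,fy=3))"
```

```text
t: 3.45
tool_pos: [0.5189, -0.109, 0.1391]
tool_rot: [-2.487, -1.918, 0.001]
contact_force: [-4.7, 1.6, 4.7]
opening: 0.0135
grip_force: 26.7
t: 3.95
tool_pos: [0.5191, -0.109, 0.1391]
tool_rot: [-2.094, -2.341, -0.0]
contact_force: [-3.2, 2.0, 4.1]
opening: 0.0138
grip_force: 26.6
t: 4.25
tool_pos: [0.5191, -0.109, 0.1391]
tool_rot: [-2.097, -2.338, -0.0]
contact_force: [-4.2, 3.3, 5.9]
opening: 0.0139
grip_force: 26.7
shift [ 0.0004  0.0007 -0.1009] turn [-0.    -0.001 -0.   ] t 4.25 q [-0.35 -0.1   1.92  0.    1.32 -0.46]
y [353.9 228.8] 13.7 0.1 [-0.0423  0.0291  0.1   ] r 0.0513 ang 2.54
y [353.9 228.8] 13.7 0.115 [-0.0425  0.0325  0.115 ] r 0.0535 ang 2.489
g [336.5 205.7] 14.4 0.1 [-0.0012  0.0525  0.1   ] r 0.0525 ang 1.594
g [336.5 205.7] 14.4 0.115 [-0.0023  0.0554  0.115 ] r 0.0555 ang 1.612
r [399.8 183.5] 66.4 0.1 [ 0.0227 -0.0599  0.1   ] r 0.064 ang -1.209
r [399.8 183.5] 66.4 0.115 [ 0.0211 -0.0545  0.115 ] r 0.0584 ang -1.202
r2 [350.  168.5] 8.4 0.1 [0.0576 0.0211 0.1   ] r 0.0613 ang 0.351
r2 [350.  168.5] 8.4 0.115 [0.0553 0.0247 0.115 ] r 0.0605 ang 0.421
```

View pics/t3.png

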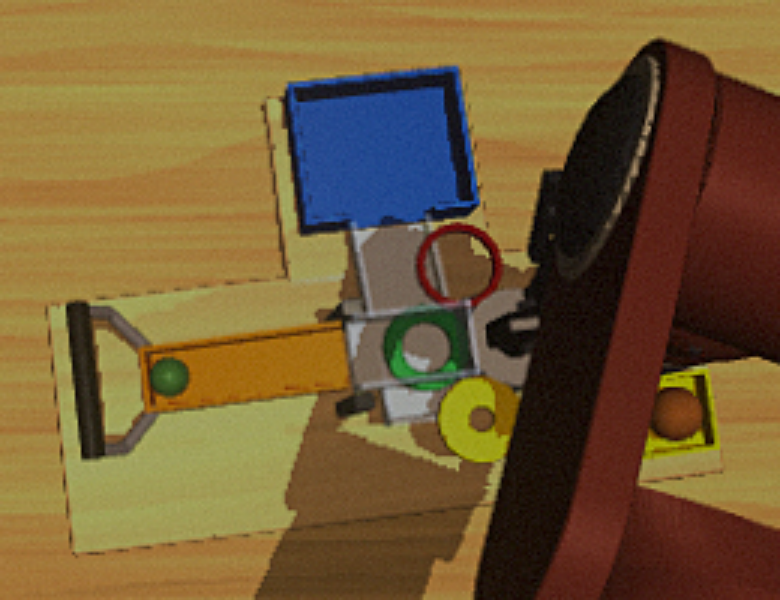

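Green collar (crop (427,345)) is now under the chute at about x −1 mm, y 52 mm, and the marble is still at the back of the trough. I'll release and rise.

```bash
python3 -m jog '[[[0,0,0],[0,0,0]],[[0,0,0],[0,0,0]],[[0,0,0],[0,0,0]],[[0,0,0],[0,0,0]],[[0,0,0],[0,0,0]]]' 1
python3 -m jog '[[[0,0,-0.03],[0,0,0]],[[0,0,-0.07],[0,0,0]],[[0,0,-0.11],[0,0,0]],[[0,0,-0.13],[0,0,0]],[[0,0,-0.13],[0,0,0]]]'
python3 -c "
from h import *
goal(d2w((0,.236,.26)),TH+np.pi/2)
goal(d2w((0,.236,.26)),TH-np.pi/2)
dial()
print(d2w((0,.236,.145)),d2w((0,.184,.218)))"
```

```text
t: 4.8
tool_pos: [0.5192, -0.1094, 0.1381]
tool_rot: [-2.097, -2.339, 0.0]
contact_force: [-0.6, -0.2, -0.1]
opening: 0.0841
grip_force: 0.0
t: 5.3
tool_pos: [0.5211, -0.11, 0.273]
tool_rot: [2.092, 2.333, 0.005]
contact_force: [0.4, -0.1, 1.3]
opening: 0.0856
grip_force: 0.0
shift [ 0.2376 -0.0012  0.0121] turn [ 0.003  0.009 -1.571] t 5.3 q [-0.35 -0.2   1.78 -0.    1.55 -0.46]
shift [ 0.2376 -0.0012  0.0121] turn [ 0.009 -0.003  1.571] t 5.3 q [-0.35 -0.2   1.78 -0.    1.55 -0.46]
y [351.5 228.3] 12.5 0.1 [-0.041  0.033  0.1  ] r 0.0526 ang 2.465
y [351.5 228.3] 12.5 0.115 [-0.0412  0.0363  0.115 ] r 0.0549 ang 2.42
g [336.5 205.8] 14.3 0.1 [-0.0013  0.0525  0.1   ] r 0.0525 ang 1.596
g [336.5 205.8] 14.3 0.115 [-0.0024  0.0555  0.115 ] r 0.0555 ang 1.614
r [348. 178.] 14.3 0.1 [0.0421 0.0268 0.1   ] r 0.0499 ang 0.567
r [348. 178.] 14.3 0.115 [0.0401 0.0303 0.115 ] r 0.0503 ang 0.647
r2 [346.5 177. ] 13.1 0.1 [0.0441 0.0291 0.1   ] r 0.0528 ang 0.584
r2 [346.5 177. ] 13.1 0.115 [0.042  0.0325 0.115 ] r 0.0532 ang 0.659
[0.49419729 0.12600712 0.145     ] [0.49983856 0.07431403 0.218     ]
```

```bash
python3 -m jog '[[[0.04,0,0.002],[0,0,-0.14]],[[0.08,0,0.004],[0,0,-0.28]],[[0.12,0,0.006],[0,0,-0.42]],[[0.16,0,0.008],[0,0,-0.56]],[[0.18,0,0.01],[0,0,-0.7]]]'
python3 -c "
from h import *
goal(d2w((0,.236,.26)),TH+np.pi/2)"
```

```text
t: 5.85
tool_pos: [0.498, 0.0721, 0.2554]
tool_rot: [-1.155, -2.917, 0.001]
contact_force: [0.4, -0.8, -0.0]
opening: 0.0856
grip_force: 0.0
shift [ 0.0397  0.0367 -0.0045] turn [-0.001 -0.004 -0.862] t 5.85 q [-0.   -0.26  1.86  0.    1.54 -0.82]
```

```bash
python3 -m jog '[[[0.01,0.01,-0.001],[0,0,-0.14]],[[0.02,0.02,-0.002],[0,0,-0.28]],[[0.03,0.03,-0.003],[0,0,-0.42]],[[0.04,0.037,-0.004],[0,0,-0.56]],[[0.04,0.037,-0.004],[0,0,-0.7]]]'
python3 -m jog '[[[0,0,0],[0,0,-0.1]],[[0,0,0],[0,0,-0.162]],[[0,0,0],[0,0,-0.162]]]'
python3 -c "
from h import *
goal(d2w((0,.236,.128)),TH+np.pi/2)
d=grab('side');cv2.imwrite('pics/s4.png',cv2.resize(d['image'][40:240,180:440],None,fx=3,fy=3))"
```

```text
t: 6.35
tool_pos: [0.495, 0.1251, 0.2595]
tool_rot: [-0.085, -3.136, 0.0]
contact_force: [-0.3, 0.3, 0.1]
opening: 0.0857
grip_force: 0.0
t: 6.65
tool_pos: [0.4952, 0.1239, 0.2596]
tool_rot: [0.157, -3.134, 0.0]
contact_force: [0.1, -1.1, 0.0]
opening: 0.0856
grip_force: 0.0
shift [0.0003 0.0022 0.1316] turn [ 0.    -0.004 -0.009] t 6.65 q [ 0.1  -0.24  1.84  0.    1.55 -1.57]
```

View pics/s4.png

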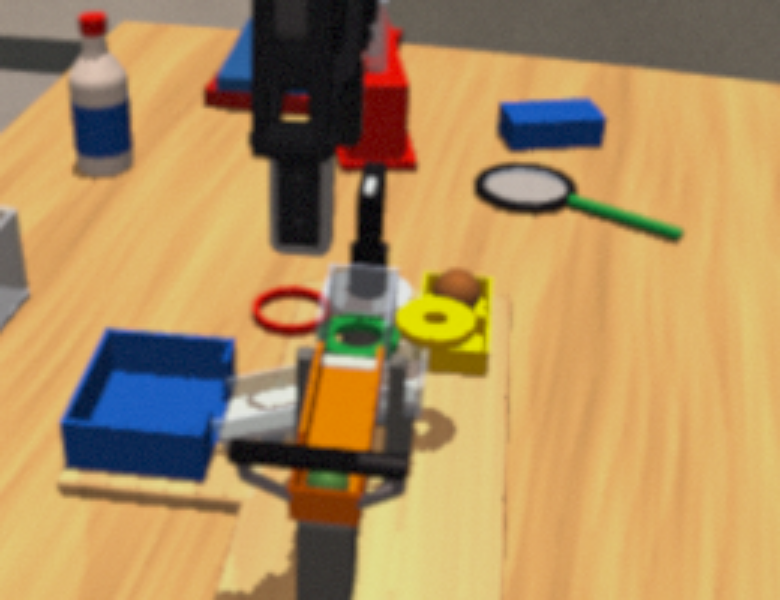

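The green collar (crop (358,335)) sits under the guard, in line with the trough. I'll narrow the fingers and descend over the bar.

```bash
python3 -m jog '[[[0,0.002,0.03],[0,0,-0.009]],[[0,0.002,0.06],[0,0,-0.009]],[[0,0.002,0.09],[0,0,-0.009]],[[0,0.002,0.115],[0,0,-0.009]],[[0,0.002,0.129],[0,0,-0.009]]]' 0.5
python3 -m jog '[[[0,0,0],[0,0,0]],[[0,0,0],[0,0,0]],[[0,0,0],[0,0,0]]]'
python3 -m jog '[[[0,0,0],[0,0,0]],[[0,0,0],[0,0,0]],[[0,0,0],[0,0,0]],[[0,0,0],[0,0,0]],[[0,0,0],[0,0,0]]]' 0 25
python3 -c "
from h import *
s=ctrl.get_obs();print(w2d(s['tool_pos']));goal(d2w((0,.236,.128)),TH+np.pi/2)
p=w2d(s['tool_pos']);p=np.array([p[1],p[2]+.019]);h=np.array([.096,.1]);v=p-h;print(v)
for a in np.arange(.1,.71,.1):
  c,sn=np.cos(a),np.sin(a);print(a.round(2),(np.array([c*v[0]-sn*v[1],sn*v[0]+c*v[1]])-v).round(4))
"
```

```text
t: 7.2
tool_pos: [0.4939, 0.1257, 0.1295]
tool_rot: [0.169, -3.132, 0.0]
contact_force: [-0.2, -0.2, 0.5]
opening: 0.0429
grip_force: 0.0
t: 7.5
tool_pos: [0.4972, 0.126, 0.1351]
tool_rot: [-0.171, 3.134, 0.0]
contact_force: [0.9, 0.0, -0.5]
opening: 0.0427
grip_force: 0.0
t: 8.0
tool_pos: [0.4967, 0.1264, 0.1344]
tool_rot: [-0.171, 3.135, 0.002]
contact_force: [-0.2, 3.3, 4.8]
opening: 0.0108
grip_force: 24.6
[0.00249366 0.23613935 0.13437771]
shift [ 0.0025 -0.0001  0.0064] turn [0.001 0.002 0.001] t 8.0 q [ 0.1  -0.14  1.97  0.    1.31 -1.58]
[0.14013935 0.05337771]
0.1 [-0.006   0.0137]
0.2 [-0.0134  0.0268]
0.3 [-0.022  0.039]
0.4 [-0.0318  0.0504]
0.5 [-0.0427  0.0607]
0.6 [-0.0546  0.0698]
0.7 [-0.0673  0.0777]
```

The grip may be a little high on the bar, so I'll regrip 7 mm lower and then lift along the arc.

```bash
python3 -m jog '[[[0,0,0],[0,0,0]],[[0,0,0],[0,0,0]],[[0.002,0,0.007],[0,0,0]],[[0.002,0,0.007],[0,0,0]],[[0.002,0,0.007],[0,0,0]]]' 0.5 20
python3 -m jog '[[[0,0,0],[0,0,0]],[[0,0,0],[0,0,0]],[[0,0,0],[0,0,0]],[[0,0,0],[0,0,0]],[[0,0,0],[0,0,0]]]' 0 20
python3 -m jog '[[[0,-0.0025,-0.007],[0,0,0]],[[0,-0.005,-0.0138],[0,0,0]],[[0,-0.0083,-0.0205],[0,0,0]],[[0,-0.0117,-0.0269],[0,0,0]],[[0,-0.0117,-0.0269],[0,0,0]]]'
python3 -c "
from h import *
s=ctrl.get_obs();print(w2d(s['tool_pos']),s['grip_force'])"
```

```text
t: 8.5
tool_pos: [0.4934, 0.1255, 0.1253]
tool_rot: [0.171, -3.135, 0.0]
contact_force: [-0.1, -0.2, 0.3]
opening: 0.0425
grip_force: 0.0
t: 9.0
tool_pos: [0.4941, 0.1261, 0.1264]
tool_rot: [-0.172, 3.137, 0.001]
contact_force: [-1.1, 3.3, 1.2]
opening: 0.0111
grip_force: 20.5
t: 9.5
tool_pos: [0.4954, 0.1144, 0.1545]
tool_rot: [-0.171, 3.137, 0.002]
contact_force: [-1.5, 6.1, 0.6]
opening: 0.0111
grip_force: 20.2
[-8.07689309e-05  2.24297991e-01  1.54484532e-01] 20.189671218395233
```

Lifting well. I'm continuing to about 0.65 rad and then holding.

```bash
python3 -m jog '[[[0,-0.004,-0.0063],[0,0,0]],[[0,-0.0079,-0.0125],[0,0,0]],[[0,-0.0124,-0.0184],[0,0,0]],[[0,-0.0169,-0.0241],[0,0,0]],[[0,-0.0218,-0.0296],[0,0,0]]]'
python3 -m jog '[[[0,-0.0052,-0.0051],[0,0,0]],[[0,-0.0107,-0.01],[0,0,0]],[[0,-0.0163,-0.0147],[0,0,0]],[[0,-0.0223,-0.0191],[0,0,0]],[[0,-0.0223,-0.0191],[0,0,0]]]'
python3 -m jog '[[[0,0,0],[0,0,0]],[[0,0,0],[0,0,0]],[[0,0,0],[0,0,0]],[[0,0,0],[0,0,0]],[[0,0,0],[0,0,0]]]'
python3 -m jog '[[[0,0,0],[0,0,0]],[[0,0,0],[0,0,0]],[[0,0,0],[0,0,0]],[[0,0,0],[0,0,0]],[[0,0,0],[0,0,0]]]'
python3 -m jog '[[[0,0,0],[0,0,0]],[[0,0,0],[0,0,0]],[[0,0,0],[0,0,0]],[[0,0,0],[0,0,0]],[[0,0,0],[0,0,0]]]'
python3 -c "
from h import *
s=ctrl.get_obs();print(w2d(s['tool_pos']),s['grip_force'])
a=grab('side')['image'][80:240,180:440];b=grab('top')['image'][90:250,195:455]
cv2.imwrite('pics/s5.png',cv2.resize(np.vstack([a,b]),None,fx=1.85,fy=1.85))"
```

```text
t: 10.0
tool_pos: [0.4977, 0.0937, 0.1842]
tool_rot: [-0.172, 3.136, 0.006]
contact_force: [-1.7, 7.7, 3.8]
opening: 0.0112
grip_force: 19.9
t: 10.5
tool_pos: [0.5003, 0.071, 0.2047]
tool_rot: [-0.171, 3.136, 0.004]
contact_force: [-5.9, 8.1, 8.8]
opening: 0.0107
grip_force: 20.2
t: 11.0
tool_pos: [0.5002, 0.0716, 0.2043]
tool_rot: [-0.172, 3.136, 0.005]
contact_force: [-4.3, 7.6, 7.9]
opening: 0.0111
grip_force: 20.2
t: 11.5
tool_pos: [0.5002, 0.0716, 0.2043]
tool_rot: [-0.172, 3.136, 0.005]
contact_force: [-4.4, 7.8, 7.5]
opening: 0.0109
grip_force: 20.2
t: 12.0
tool_pos: [0.5002, 0.0715, 0.2043]
tool_rot: [-0.172, 3.136, 0.005]
contact_force: [-4.2, 7.5, 9.5]
opening: 0.0114
grip_force: 20.2
[9.91708524e-05 1.81205739e-01 2.04303962e-01] 20.165886282920837
```

View pics/s5.png

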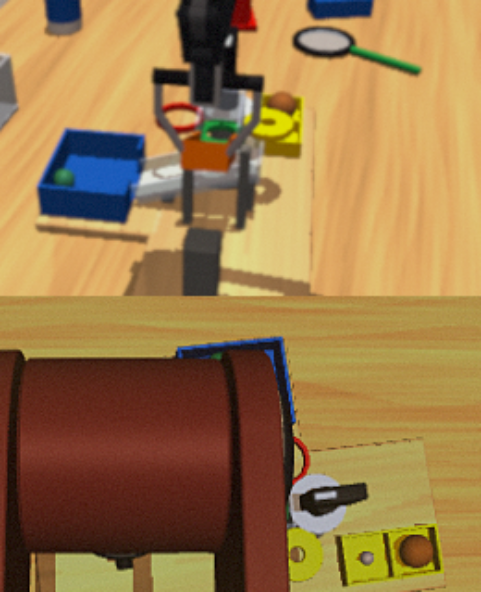

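The marble is in the blue tray (crop (65,177)) and the dial is unmoved. I'll lower along the reverse arc.

```bash
python3 -m jog '[[[0,0.006,0.0044],[0,0,0]],[[0,0.0116,0.0091],[0,0,0]],[[0,0.0171,0.014],[0,0,0]],[[0,0.0223,0.0191],[0,0,0]],[[0,0.0272,0.0246],[0,0,0]]]'
python3 -m jog '[[[0,0.0049,0.0055],[0,0,0]],[[0,0.0094,0.0112],[0,0,0]],[[0,0.0133,0.0171],[0,0,0]],[[0,0.0169,0.0241],[0,0,0]],[[0,0.0203,0.0305],[0,0,0]]]'
python3 -m jog '[[[0,0.0033,0.0067],[0,0,0]],[[0,0.0058,0.0135],[0,0,0]],[[0,0.0083,0.0205],[0,0,0]],[[0,0.0083,0.0205],[0,0,0]],[[0,0.0083,0.0205],[0,0,0]]]'
python3 -c "
from h import *
s=ctrl.get_obs();print(w2d(s['tool_pos']),s['grip_force'],s['contact_force'])"
```

```text
t: 12.6
tool_pos: [0.4974, 0.0981, 0.1788]
tool_rot: [-0.172, 3.136, 0.002]
contact_force: [-2.9, 5.1, 6.6]
opening: 0.0109
grip_force: 20.2
t: 13.1
tool_pos: [0.4951, 0.1182, 0.1465]
tool_rot: [-0.172, 3.136, 0.002]
contact_force: [-0.2, 6.1, 3.6]
opening: 0.0115
grip_force: 20.7
t: 13.6
tool_pos: [0.4942, 0.1261, 0.1258]
tool_rot: [-0.171, 3.136, 0.001]
contact_force: [1.3, 5.7, 0.9]
opening: 0.0111
grip_force: 21.0
[3.58432855e-05 2.36083041e-01 1.25778830e-01] 20.979343056678772 [1.28484934 5.7158488  0.88404276]
```

The trough is back at its rest pose. I'll release, rise straight up and move clear.

```bash
python3 -m jog '[[[0,0,0],[0,0,0]],[[0,0,0],[0,0,0]],[[0,0,0],[0,0,0]],[[0,0,0],[0,0,0]],[[0,0,0],[0,0,0]]]' 0.5
python3 -m jog '[[[0,0,-0.02],[0,0,0]],[[0,0,-0.05],[0,0,0]],[[0,0,-0.08],[0,0,0]],[[0,0,-0.12],[0,0,0]],[[0,0,-0.15],[0,0,0]]]'
python3 -m jog '[[[0,0.04,0],[0,0,0]],[[0,0.08,0],[0,0,0]],[[0,0.12,0],[0,0,0]],[[0,0.16,0],[0,0,0]],[[0,0.2,0],[0,0,0]]]'
python3 -m jog '[[[0,0,0],[0,0,0]],[[0,0,0],[0,0,0]],[[0,0,0],[0,0,0]]]'
python3 -c "
from h import *
d=dial();b=d['image'][90:290,195:455]
cv2.imwrite('pics/t6.png',cv2.resize(b,None,fx=3,fy=3))"
```

```text
t: 14.1
tool_pos: [0.494, 0.1255, 0.1261]
tool_rot: [0.171, -3.137, 0.001]
contact_force: [0.4, -0.3, -0.3]
opening: 0.0428
grip_force: 0.0
t: 14.6
tool_pos: [0.4944, 0.1257, 0.2788]
tool_rot: [-0.171, 3.135, -0.0]
contact_force: [0.3, -0.2, -0.1]
opening: 0.0423
grip_force: 0.0
t: 15.1
tool_pos: [0.4719, 0.326, 0.2763]
tool_rot: [-0.171, 3.136, -0.0]
contact_force: [0.7, -0.7, 0.2]
opening: 0.0421
grip_force: 0.0
t: 15.4
tool_pos: [0.4724, 0.3238, 0.2761]
tool_rot: [0.17, -3.137, 0.001]
contact_force: [0.1, -0.8, -0.9]
opening: 0.0426
grip_force: 0.0
y [355.2 229.2] 14.7 0.1 [-0.0434  0.027   0.1   ] r 0.0511 ang 2.585
y [355.2 229.2] 14.7 0.115 [-0.0435  0.0305  0.115 ] r 0.0531 ang 2.531
g [336.4 205.8] 14.4 0.1 [-0.0013  0.0527  0.1   ] r 0.0527 ang 1.596
g [336.4 205.8] 14.4 0.115 [-0.0024  0.0556  0.115 ] r 0.0557 ang 1.614
r [347.8 177.8] 14.2 0.1 [0.0424 0.0272 0.1   ] r 0.0504 ang 0.569
r [347.8 177.8] 14.2 0.115 [0.0404 0.0306 0.115 ] r 0.0507 ang 0.649
r2 [347.3 177.6] 12.8 0.1 [0.0429 0.0279 0.1   ] r 0.0512 ang 0.577
r2 [347.3 177.6] 12.8 0.115 [0.0409 0.0314 0.115 ] r 0.0515 ang 0.655
```

View pics/t6.png

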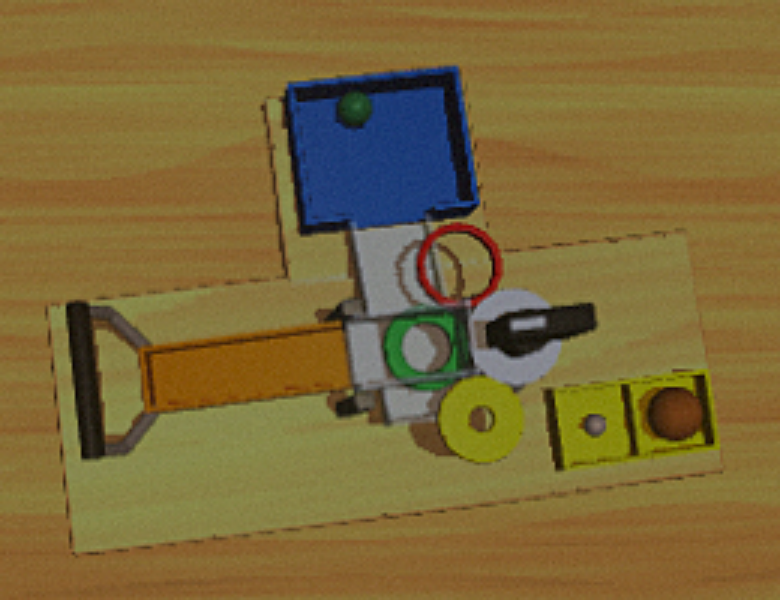

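The marble is in the tray (crop (354,108)), the trough is down, the green collar (425,348) is under the chute, and the robot is clear. Handing in.

```bash
python3 -c "
from station import job
print(job.finish_job())"
```

```text
the job is handed in; nothing more can be done
None
```

The job is handed in (no verdict was returned): the dial is on the green hole, the green marble rolled through into the blue tray, the trough is back down and the arm is clear, all in about 15.5 s.

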